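Put the hand chopper back together

TASK

Put the washed hand chopper back together. Stand its blade shaft on its foot on the worktable and let go, so that you can take it by the knob from straight above (no other grip fits between the bowl's walls); then find the bore in the middle of the bowl with the foot and press the shaft straight in until its collar sits flush on the boss, and put the lid on so that it lies flat on the rim all round. Do not let the shaft or the lid fall, and leave the other things where they stand.

Things in the scene. Friction and masses are not known exactly. Their poses are not given: they have to be found in the camera images.
- bowl: Clear round plastic bowl of a hand food chopper, open at the top, held to the table by its dark suction foot (it does not move). Outer diameter 160 mm (foot 162), inner 150, height 140; floor 20 mm above the table. Origin: centre of its underside, on the table; z up; its yaw does not matter. A white round boss stands in the middle of its floor.
- bowl_socket (a point): Centre of the mouth of the plain blind bore in the bowl's boss: 32 mm above the bowl's origin, level with the boss's flat top (50 mm in diameter). Bore 31.5 mm in diameter, 24 mm deep, sharp edge without chamfer.
- bowl_rim (a point): Centre of the bowl's open top, level with its flat rim, 140 mm above the bowl's origin.
- shaft: White blade shaft with a grey knob, loose, about 0.14 kg, 117 mm long. Origin: centre of its foot's flat end; z runs along its axis from foot to knob. At the start it lies, knob away from the robot, resting on collar and knob with its axis 20 mm above the table. It stands on its foot by itself, but tips over beyond about 13 degrees. Home in the bowl: origin 10 mm above the bowl's origin, knob top 13 mm below the rim.
- shaft_collar (a point): On the shaft's axis, 22 mm from the foot's end: underside of the collar (40 mm in diameter, 4 mm thick). Below it the plain foot that goes into the bore, 30 mm in diameter, 22 mm long. Above it the hub, 29 mm in diameter up to 42 mm, with two steel blades, along the shaft's +y at 31 mm and -y at 37.5 mm, 17 mm wide, 2.5 mm thick, reaching 54 mm from the axis.
- shaft_waist (a point): On the shaft's axis, 66 mm from the foot's end, in the smooth waist (26 mm in diameter, from 42 to 95 mm): the place to grip the shaft while it lies.
- shaft_knob (a point): On the shaft's axis, 106 mm from the foot's end, in the middle of the knob (40 mm in diameter, from 95 to 117 mm): the place to grip it from above.
- lid: The chopper's round grey lid, loose, about 0.22 kg, lying right way up. Origin: centre of its underside; z up. Plug 146 mm in diameter (141 at the bottom) from 0 to 8 mm, drops into the bowl with 2 mm play each side; flange 166 mm in diameter from 8 to 13.5 mm lies on the bowl's rim; white gear housing 90 mm wide up to 31 mm. Seated: origin 132 mm above the bowl's origin, any yaw.
- lid_grip (a point): Middle of the lid's grey pull grip, 45 mm above the lid's underside: a solid bar 78 mm long along the lid's y, 18 mm wide along its x, from 31 to 58 mm above the underside.
- ramekin: Bystander: white bowl of ground sumac, 109 mm in diameter, 48 mm high, loose. Origin: centre of its underside.
- salt_shaker: Bystander: glass salt shaker, 44 mm in diameter, 90 mm high, loose. Origin: centre of its underside.
- spice_jar: Bystander: spice jar with black cap, 45 mm in diameter, 105 mm high, loose. Origin: centre of its underside.
Mind the look-alikes: they are no part of the job. Leave any orange, pink or yellow look-alike of the shaft alone.

How it is judged (in metres and radians):
On the way, in this order (a step that is already met when the one before it is completed fails the run):
1. the blade shaft stands upright on its foot on the table, let go (angle between shaft's own z axis and vertical below 0.06 rad and height (world z) of shaft below 0.004 m and contact force between the fingers and shaft below 0.05 N), for 0.2 s.
2. the shaft is home in the bowl's bore, collar on the boss (within 2.5 mm), and let go (z of shaft in the frame of bowl between 0.0075 and 0.0125 m and horizontal distance between shaft and bowl below 0.003 m and angle between the z axis of shaft and the z axis of bowl, either way round below 0.06 rad and contact force between the fingers and shaft below 0.05 N), for 0.2 s.
3. the lid lies flat on the bowl's rim, let go (z of shaft in the frame of bowl between 0.0075 and 0.0125 m and horizontal distance between shaft and bowl below 0.003 m and angle between the z axis of shaft and the z axis of bowl, either way round below 0.06 rad and z of lid in the frame of bowl between 0.1295 and 0.1345 m and horizontal distance between lid and bowl below 0.005 m and angle between lid's own z axis and vertical below 0.03 rad and contact force between the fingers and lid below 0.05 N), for 0.2 s.
At the end, for the whole second after the job is handed in: The shaft stands in the bore of the bowl, upright (within 0.06 rad), centred (3 mm) and with its collar on the boss (within 2.5 mm); the lid lies on the bowl's rim (within 2.5 mm), centred (5 mm) and flat (0.03 rad); both are released and at rest (all of step 3 and linear speed of each of shaft, lid below 0.02 m/s and contact force between the fingers and shaft below 0.05 N); the robot touches nothing.
It fails at once if the white bowl of ground sumac is pushed more than 30 mm away or tipped over (distance of ramekin from where it was at the start of the episode above 0.03 m or angle between ramekin's own z axis and vertical above 0.5 rad).
It fails at once if the salt shaker is pushed more than 30 mm away or tipped over (distance of salt_shaker from where it was at the start of the episode above 0.03 m or angle between salt_shaker's own z axis and vertical above 0.5 rad).
It fails at once if the spice jar is pushed more than 30 mm away or tipped over (distance of spice_jar from where it was at the start of the episode above 0.03 m or angle between spice_jar's own z axis and vertical above 0.5 rad).
It fails at once if the shaft falls (moves untouched faster than 0.6 m/s, a fall of about 20 mm) (linear speed of shaft above 0.6 m/s and contact force between the fingers and shaft below 0.05 N).
It fails at once if the lid falls (moves untouched faster than 0.6 m/s, a fall of about 20 mm) (linear speed of lid above 0.6 m/s and contact force between the fingers and lid below 0.05 N).
It also fails if it takes over 72 s, if anything falls off the work surface, if the arm or the gripper's body presses on something with over 40 N, if the wrist force passes 120 N, or if a joint passes its speed limit or range.

ROBOT

A 6-joint arm with a two-finger parallel gripper is mounted at the origin on a cart in front of the work surface, level with it; the furniture and walls round the work are solid. World frame = base frame: x ahead of the robot, y to its left, z up, the work surface at z = 0. Lengths are in mm, angles in rad, forces in N, time in s.
With the tool pointing down it reaches from about 375 to 825 mm from the base axis. Payload 5.5 kg.
Tool frame: the origin (TCP) lies between the finger pads; the fingertips stand robot.tips_ahead ahead of it and the grasp point (between the pads) lies 6 mm ahead of it (robot.tips_ahead is the distance from the TCP to the fingertips, in mm); z points along the fingers, y is the line along which they close (so a half turn about z gives the same grasp; the last joint's range is limited). The gripper opens to 85 mm and grips with 20 to 120 N. Pads are 22 mm wide; open, the fingers measure 114 mm over their backs; the gripper's body (76 mm by 85 mm) begins 54 mm behind the grasp point. The pads swing forward as they close: fully open they stand 13 mm farther back than shut.
Start: joints at [1.199, 0.314, -0.047, 1.21, 0, 1.571], TCP at [217.972, 559.002, 256.299] pointing down, gripper open.
Joint ranges: [-2.67, 2.67], [-0.69, 1.73], [-1.03, 1.25], [-2.08, 2.16], [-1.42, 1.45], [-3.14, 3.14]. Speed limits (rad/s): [2.39, 2.39, 3.01, 3.14, 3.14, 3.14].

INTERFACE

Orientations are given as [roll, pitch, yaw] about the fixed x, y, z axes, in that order (R = Rz(yaw) Ry(pitch) Rx(roll)).
In Python, from station import robot, imaging gives the robot as it stands. The module is installed in compiled form; this text tells all that it offers.
- The arm moves only by the tool play_rows, never from a script. Its argument "motion" is a list of rows, each an object with "xyz": the shift along the world's x, y, z in mm, a list of three; "roll": the turn about the world's z in degrees. In form: [{"xyz": [tx, ty, tz], "roll": roll}, ...]. A call has 1 to 12 rows; each row shifts and turns the commanded pose from where the row before left it; what a row does not reach is not made up. A row lasts 1/12 s, in which the tool goes at most 41.7 mm and 7.16 degrees, less where a joint would pass 70% of its speed; a pose out of reach is approached as far as the arm can. A call with a gripper value outside its range is refused whole. "gripper" is the closure in counts, from 0 (fully open) to 255 (shut), set as the call begins (left out, the last holds). The fingers move at their own pace and stop on an object; "newtons" is the grip in N (left out, the last holds). Time passes only in rows, so rows that do not move let the fingers close. It gives the time, the measured TCP pose, the force, the opening and the grip force at its end, in the units of the state.
- robot.sense(): the state, without advancing time (a new reading comes with each control period).
- imaging.snapshot(name): name is "side" or "top"; returns a dict with "pixels" (400x640x3 uint8, blue, green, red), "range_z" (400x640 float32, mm along the optical axis (not along the pixel's ray), 0 where there is no reading), "fov_y" (degrees; the focal length in pixels is half the picture's height over the tangent of half this angle, whatever the lens; pixels are square), "cx", "cy" (the principal point, pixels), "origin" and "orientation" of the camera in the world. Camera axes: x right, y down, z forward; pixel columns grow to the right and rows downward; lengths in mm; the calibration is good to about 2 mm. A picture is of the moment at which its call begins.
- robot.close_job(): hands the job in; it is judged then, once.
The state is a dict: "time": time; "q": joint angles; "joint_vel": joint speeds; "joint_efforts": joint torques, N m; "tool_pos": TCP position; "orientation": TCP orientation; "ft_force": force on the tool from outside, world axes, zero at the start; "moment": the same for the moment, N m; "finger_gap": opening from 0.0 (shut) to 1.0 (fully open); "grasp_force": force on a finger pad.
Only numpy, scipy, OpenCV 4.12 (cv2) and the standard library are available. Lean on these libraries where they do the work, as an engineer would, in place of code of your own. Each camera call takes 0.05 s, during which the arm holds its last target. There are 200 camera calls.

## Working session

There is one attempt and no reset: what is moved stays moved. The work goes in short steps, Python scripts to look and compute and a tool call to move; the robot and the scene stay as the last step left them, time stands still between calls to the robot, and variables do not carry over. Pictures are saved under pics/ and viewed, at most 10 in all, crops included, and the job is handed in when it is done.

Besides the shell and the picture viewer there is one more tool, called after ">>>" as a command line: name --argument value ..., lists and objects as JSON in quotes. play_rows: Moves the arm, as the interface text tells. Its arguments: {"type":"object","properties":{"motion":{"type":"array","items":{"type":"object","properties":{"xyz":{"type":"array","items":{"type":"number"}},"roll":{"type":"number"}}}},"gripper":{"type":"number"},"newtons":{"type":"number"}},"required":["motion"]}

```bash
mkdir -p pics
cat > h.py <<'E'
import numpy as np, cv2
from scipy.spatial.transform import Rotation as Rn
from station import robot, imaging
def snap(n):
    s=imaging.snapshot(n); p=s['pixels']; f=p.shape[0]/2/np.tan(np.radians(s['fov_y'])/2)
    o=np.array(s['orientation']); R=Rn.from_euler('xyz',o).as_matrix() if o.size==3 else o.reshape(3,3)
    z=s['range_z']; v,u=np.mgrid[:p.shape[0],:p.shape[1]]
    P=np.stack([(u-s['cx'])/f*z,(v-s['cy'])/f*z,z],-1)@R.T+np.array(s['origin'])
    P[z==0]=np.nan
    return p,P,s,R,f
E
python3 - <<'E'
from h import *
print({k:(np.round(v,3) if not callable(v) else v) for k,v in robot.sense().items()}, robot.tips_ahead)
for n in('side','top'):
    p,P,s,R,f=snap(n); cv2.imwrite(f'pics/{n}0.png',p); np.savez(f'{n}0.npz',p=p,P=P)
    print(n,s['origin'],s['orientation'],f,s['cx'],s['cy'])
E
```

```text
{'time': np.float64(0.0), 'q': array([ 1.199,  0.314, -0.048,  1.21 ,  0.   ,  1.571]), 'joint_vel': array([ 0.   , -0.001,  0.001,  0.   , -0.001,  0.002]), 'joint_efforts': array([ 2.0000e-03, -5.3960e+01,  3.3975e+01,  1.9000e-02, -0.0000e+00,
       -0.0000e+00]), 'tool_pos': array([217.783, 558.542, 255.439]), 'orientation': array([-3.14, -0.  ,  2.77]), 'ft_force': array([ 0.086,  0.218, -0.142]), 'moment': array([-0.022, -0.003,  0.001]), 'grasp_force': np.float64(0.0), 'finger_gap': np.float64(1.003)} 25.0
side [ 637.04485316 -997.84216396  776.78476995] [-2.21796191  0.01211788  0.00576635] 374.8273557651218 315.6807032077186 196.4038855463616
top [ 387.09705469  -94.65858655 1361.49937923] [-2.96148067 -0.00437661 -1.56929372] 467.73963873363783 324.0138654201914 195.96784760039674
```

View pics/side0.png

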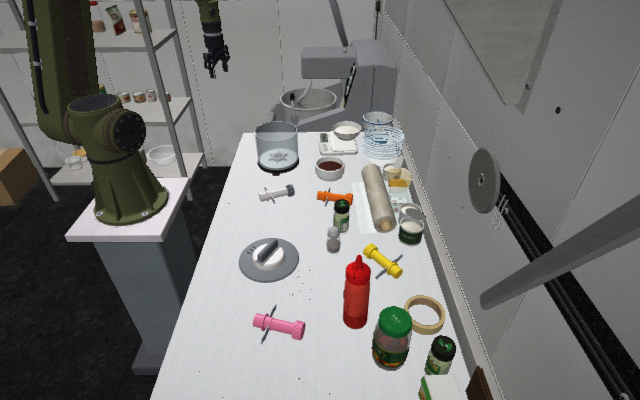

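View pics/top0.png

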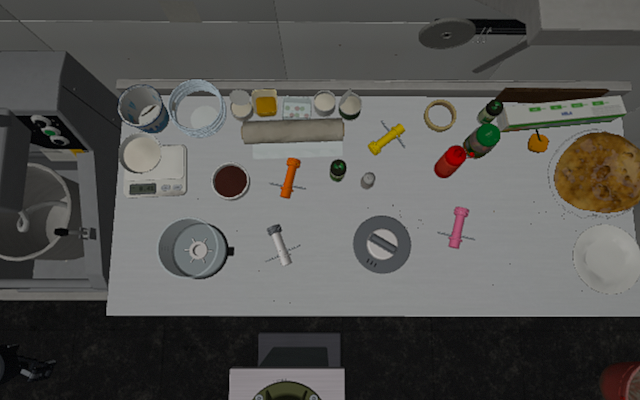

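The top picture shows the candidates for the shaft: white with grey knob at (279,244), orange at (290,178), yellow at (387,138) and pink at (458,228). I choose the white one. The bowl is at (193,249), the lid at (382,244), the ramekin at (231,181), the jar at (338,170) and the salt shaker at (368,179). The side view shows the white shaft at (277,193).

Run:
```python
from h import *
D={n:np.load(n+'0.npz') for n in('top','side')}
t,s=D['top'],D['side']
def at(d,u,v): return np.round(d['P'][v,u],1)
for n,(u,v) in dict(shaft=(281,250),knob=(272,229),boss=(197,251),lid=(382,241),ram=(231,181),jar=(338,168),salt=(368,179)).items(): print(n,at(t,u,v))
# shaft cloud
c=t['P'][250,281]
from functools import reduce
for n,d in D.items():
    P=d['P']; m=(np.hypot(P[...,0]-c[0]-15,P[...,1]-c[1]-0)<85)&(P[...,2]>6)&(P[...,2]<80)
    Q=P[m]; g=d['p'][m].astype(int).mean(1)
    print(n,len(Q),'zmax',np.percentile(Q[:,2],[50,90,98]))
    q=Q[Q[:,2]>22]; mu=q.mean(0); w,V=np.linalg.eigh(np.cov(q[:,:2].T)); a=V[:,1]*np.sign(V[0,1])
    print(' dir deg',np.degrees(np.arctan2(a[1],a[0])),'mean',mu, 'proj range',np.percentile((q-mu)[:,:2]@a,[0,2,98,100]))
    # table & bowl/lid
    for nm,(u,v) in dict(tab=(330,290)).items(): print(nm,at(t,u,v))
a=cv2.resize(t['p'][210:280,240:320],None,fx=6,fy=6,interpolation=cv2.INTER_CUBIC)
b=cv2.resize(t['p'][210:290,150:240],None,fx=5,fy=5,interpolation=cv2.INTER_CUBIC)
e=cv2.resize(s['p'][170:212,250:305],None,fx=6,fy=6,interpolation=cv2.INTER_CUBIC)
H=max(x.shape[0] for x in(a,)); 
can=np.zeros((600,800,3),np.uint8); 
a=cv2.resize(a,(400,350));b=cv2.resize(b,(400,356));e=cv2.resize(e,(314,240));l=cv2.resize(t['p'][205:285,342:422],(240,240),interpolation=cv2.INTER_CUBIC)
can[:350,:400]=a;can[:356,400:]=b[:356];can[360:,:314]=e;can[360:,400:640]=l
cv2.imwrite('pics/crop1.png',can)
```

```text
shaft [473.4  21.2  33.9]
knob [532.2  47.1  40.7]
boss [471.9 265.    7.6]
lid [ 497.6 -262.1   54.7]
ram [672.  169.3  35.7]
jar [ 694.4 -138.3  105.3]
salt [ 665.8 -221.7   95.1]
top 511 zmax [31.82817675 38.56731323 42.41969055]
 dir deg 21.953451690489256 mean [490.32847558  24.33674952  32.41866535] proj range [-58.43900749 -56.47223315  56.0399965   58.81416223]
tab [ 362.3 -117.7    2.3]
side 329 zmax [27.7709342  35.65221775 39.52075003]
 dir deg 21.044917078167806 mean [489.55661722  15.89743666  30.69397355] proj range [-57.77577492 -56.07891988  56.19359893  58.12483346]
tab [ 362.3 -117.7    2.3]
```

View pics/crop1.png

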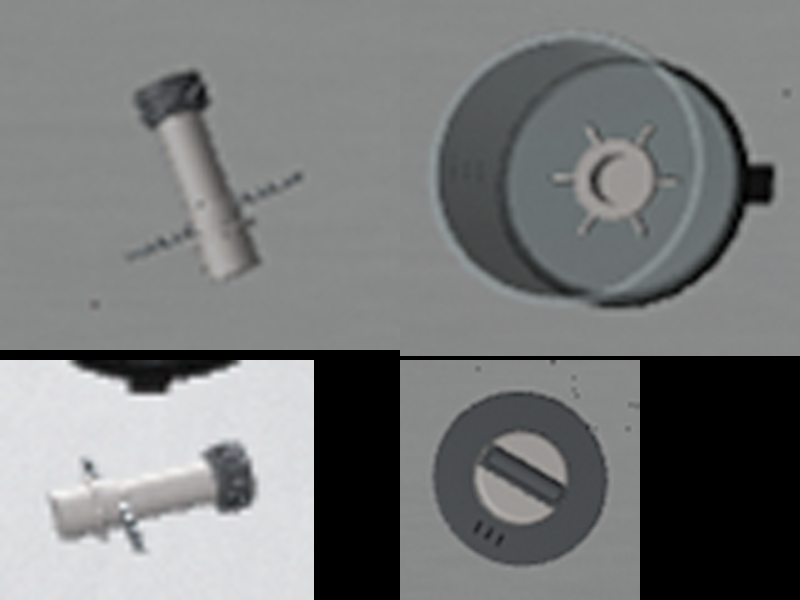

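The crop confirms the white shaft, with its grey knob at about (274,229) in the top view and the axis pointing about 21.5° from +x. The white boss and bore are in the bowl, and the lid's grip bar runs diagonally. I'm setting out for the knob. Only the tool's yaw can be turned, so I plan to grip the knob loosely and raise the shaft like a ladder about its foot.

>>> play_rows --motion '[{"xyz": [20, -32, 0], "roll": 3.6}, {"xyz": [20, -32, 0], "roll": 3.6}, {"xyz": [20, -32, 0], "roll": 3.6}, {"xyz": [20, -32, 0], "roll": 3.6}, {"xyz": [20, -32, 0], "roll": 3.6}, {"xyz": [20, -32, 0], "roll": 3.6}, {"xyz": [20, -32, 0], "roll": 3.6}, {"xyz": [20, -32, 0], "roll": 3.6}, {"xyz": [20, -32, 0], "roll": 3.6}, {"xyz": [20, -32, 0], "roll": 3.6}, {"xyz": [20, -32, 0], "roll": 3.6}, {"xyz": [20, -32, 0], "roll": 3.6}]' --gripper 0 --newtons 20

```text
time: 1.1
tool_pos: [458.4, 173.2, 256.1]
orientation: [3.142, -0.0, -2.756]
ft_force: [0.6, -0.5, -0.4]
finger_gap: 1.002
grasp_force: 0.0
```

Run:
```python
from h import *
r=robot.sense(); print(r['time'],np.round(r['q'],3),r['tool_pos'],np.degrees(r['orientation']))
D={n:np.load(n+'0.npz') for n in('top','side')}
a=np.array([np.cos(np.radians(21.5)),np.sin(np.radians(21.5))]); n=np.array([-a[1],a[0]])
for k,d in D.items():
    P=d['P']; Q=P[(np.hypot(P[...,0]-490,P[...,1]-22)<80)&(P[...,2]>8)]
    x=(Q[:,:2]-[490,20])@a; y=(Q[:,:2]-[490,20])@n
    for lo,hi in((-60,-40),(-10,30),(38,58)):
        m=(x>lo)&(x<hi)&(abs(y)<35); print(k,lo,hi,m.sum(),'lat',np.percentile(y[m],[2,50,98]).round(1),'z',np.percentile(Q[m,2],[5,50,95]).round(1),'x',x[m].min(),x[m].max())
# bowl: dark foot base & rim from top; boss
t=D['top']
P=t['P'];m=(abs(P[...,0]-470)<110)&(abs(P[...,1]-262)<110)&(P[...,2]>100)
print('rim top',m.sum(), P[m].min(0) if m.any() else '',P[m].max(0) if m.any() else '')
m=(np.hypot(P[...,0]-472,P[...,1]-262)<40); Q=P[m]; print('boss z hist',np.histogram(Q[:,2],bins=[-10,0,5,10,15,20,25,30,35,40]))
b=Q[(Q[:,2]>28)&(Q[:,2]<38)]; print('boss',len(b),b.min(0),b.max(0),b.mean(0))
P=D['side']['P'];m=(abs(P[...,0]-470)<110)&(abs(P[...,1]-262)<110)&(P[...,2]>100)
print('rim side',m.sum(), P[m].min(0) if m.any() else '',P[m].max(0) if m.any() else '')
```

```text
1.1 [ 0.361  0.107 -0.305  1.159  0.    -0.024] [458.39219115 173.18024484 256.13584309] [ 1.79997191e+02 -1.51770571e-02 -1.57921959e+02]
top -60 -40 67 lat [-9.   4.7 19.3] z [23.3 32.7 38.3] x -56.57786942964751 -40.47012981034376
top -10 30 125 lat [-7.7  4.1 17.2] z [23.6 30.7 35.8] x -9.806351685485149 29.552973798304798
top 38 58 102 lat [-14.4   3.7  23.7] z [25.3 37.  42.6] x 38.12128360535557 57.9870086133334
side -60 -40 59 lat [-13.3  -5.5  11.1] z [12.1 26.7 34. ] x -59.977223771520485 -40.068800145586955
side -10 30 86 lat [-10.4  -5.2   9.3] z [13.3 27.  33.7] x -9.242975014243221 28.445366476946756
side 38 58 60 lat [-16.8 -10.5  13.4] z [14.2 33.4 40.1] x 38.11000202825363 56.1771836061536
rim top 854 [396.94291843 175.3188433  100.07583832] [555.44453095 334.93176236 148.36235166]
boss z hist (array([  0,   9,  41,  27, 153, 164,  63, 131,  28]), array([-10,   0,   5,  10,  15,  20,  25,  30,  35,  40]))
boss 184 [442.35769638 222.2035565   28.09799829] [506.9203329  291.56767991  37.34608505] [474.01496989 254.42640717  32.40312402]
rim side 847 [393.55975554 168.74055885 100.02195735] [553.0710718  337.22042789 142.63778408]
```

>>> play_rows --motion '[{"xyz": [15, -26.6, 0]}, {"xyz": [15, -26.6, 0]}, {"xyz": [15, -26.6, 0]}, {"xyz": [15, -26.6, -5]}, {"xyz": [14.6, -26.8, -20]}, {"xyz": [0, 0, -30]}, {"xyz": [0, 0, -35]}, {"xyz": [0, 0, -35]}, {"xyz": [0, 0, -35]}, {"xyz": [0, 0, -30]}, {"xyz": [0, 0, -25]}, {"xyz": [0, 0, -15]}]'

```text
invalid input at $.motion[0]: expected keys xyz, roll
```

>>> play_rows --motion '[{"xyz": [0, 0, -3]}, {"xyz": [0, 0, 0]}, {"xyz": [0, 0, 0]}, {"xyz": [0, 0, 0]}]' --gripper 100

```text
invalid input at $.motion[0]: expected keys xyz, roll
```

>>> play_rows --motion '[{"xyz": [15, -26.6, 0], "roll": 0}, {"xyz": [15, -26.6, 0], "roll": 0}, {"xyz": [15, -26.6, 0], "roll": 0}, {"xyz": [15, -26.6, -5], "roll": 0}, {"xyz": [14.6, -26.8, -20], "roll": 0}, {"xyz": [0, 0, -30], "roll": 0}, {"xyz": [0, 0, -35], "roll": 0}, {"xyz": [0, 0, -35], "roll": 0}, {"xyz": [0, 0, -35], "roll": 0}, {"xyz": [0, 0, -30], "roll": 0}, {"xyz": [0, 0, -25], "roll": 0}, {"xyz": [0, 0, -15], "roll": 0}]'

```text
time: 2.1
tool_pos: [530.1, 41.6, 23.0]
orientation: [3.14, -0.004, -2.759]
ft_force: [-0.7, 0.3, -0.4]
finger_gap: 0.998
grasp_force: 0.0
```

>>> play_rows --motion '[{"xyz": [0, 0, -3], "roll": 0}, {"xyz": [0, 0, 0], "roll": 0}, {"xyz": [0, 0, 0], "roll": 0}, {"xyz": [0, 0, 0], "roll": 0}]' --gripper 100

```text
time: 2.43
tool_pos: [533.8, 41.9, 24.7]
orientation: [-3.141, 0.002, -2.759]
ft_force: [1.2, -0.3, 0.1]
finger_gap: 0.609
grasp_force: 0.0
```

>>> play_rows --motion '[{"xyz": [0, 0, -1], "roll": 0}, {"xyz": [0, 0, 0], "roll": 0}, {"xyz": [0, 0, 0], "roll": 0}]' --gripper 138

```text
time: 2.68
tool_pos: [533.9, 42.0, 23.7]
orientation: [-3.141, 0.003, -2.759]
ft_force: [-0.7, 0.7, 7.2]
finger_gap: 0.464
grasp_force: 15.9
```

>>> play_rows --motion '[{"xyz": [0, 0, 0], "roll": 0}, {"xyz": [0, 0, 1], "roll": 0}]' --gripper 135

```text
time: 2.85
tool_pos: [533.2, 41.8, 23.9]
orientation: [-3.141, 0.001, -2.759]
ft_force: [0.3, -0.2, -0.2]
finger_gap: 0.469
grasp_force: 0.4
```

>>> play_rows --motion '[{"xyz": [-1.0, -0.4, 4.5], "roll": 0}, {"xyz": [-1.3, -0.5, 4.5], "roll": 0}, {"xyz": [-1.6, -0.6, 4.5], "roll": 0}, {"xyz": [-2, -0.8, 4.6], "roll": 0}, {"xyz": [-1.8, -0.7, 4.7], "roll": 0}, {"xyz": [-2.1, -0.8, 4.7], "roll": 0}, {"xyz": [-2.4, -0.9, 4.7], "roll": 0}, {"xyz": [-2.6, -1.0, 4.6], "roll": 0}, {"xyz": [-2.8, -1.1, 4.6], "roll": 0}, {"xyz": [-3, -1.2, 4.5], "roll": 0}]' --gripper 136

```text
time: 3.68
tool_pos: [511.9, 33.7, 69.8]
orientation: [-3.141, 0.0, -2.759]
ft_force: [-0.7, 0.7, -0.9]
finger_gap: 0.472
grasp_force: 2.1
```

```bash
cat > look.py <<'E'
from h import *
import sys
# crop around world point from both cams, report shaft cloud
def crop(n,c,half,size):
    p,P,s,R,f=snap(n)
    q=R.T@(np.array(c)-np.array(s['origin'])); u=int(q[0]/q[2]*f+s['cx']); v=int(q[1]/q[2]*f+s['cy'])
    v0=max(0,v-half);u0=max(0,u-half)
    k=p[v0:v+half,u0:u+half]; print(n,'crop origin',u0,v0,'scale',size/(2*half))
    return cv2.resize(k,(size,size),interpolation=cv2.INTER_CUBIC),P,p
if __name__=='__main__':
    c=[float(x) for x in sys.argv[2:5]]
    a,P,_=crop('side',c,40,400); b,P2,_=crop('top',c,40,400)
    cv2.imwrite(f'pics/{sys.argv[1]}.png',np.hstack([a,b]))
E
python3 look.py tilt1 500 25 40
```

```text
side crop origin 239 148 scale 5.0
top crop origin 239 200 scale 5.0
```

View pics/tilt1.png

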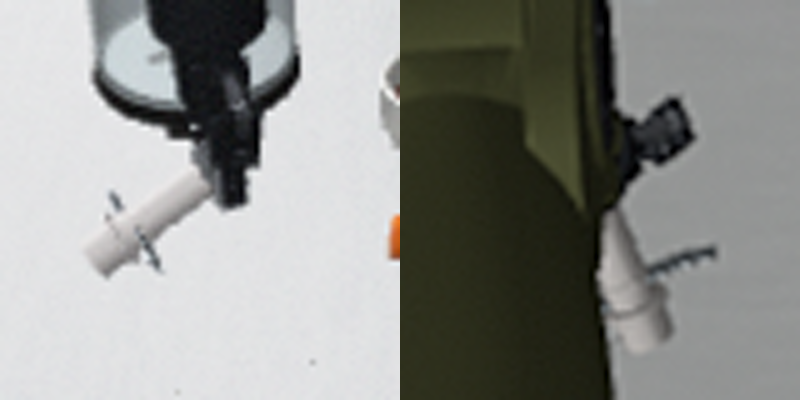

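The side crop shows the knob held in the fingers at about (228,175), the shaft tilted about 30° and the foot near the table at (100,265). The ladder works.

>>> play_rows --motion '[{"xyz": [-6.9, -2.7, 8.4], "roll": 0}, {"xyz": [-7.6, -3, 7.7], "roll": 0}, {"xyz": [-8.3, -3.3, 6.7], "roll": 0}, {"xyz": [-8.9, -3.5, 5.8], "roll": 0}, {"xyz": [-9.5, -3.7, 4.7], "roll": 0}, {"xyz": [-9.9, -3.9, 3.6], "roll": 0}, {"xyz": [-10.1, -4, 2.5], "roll": 0}, {"xyz": [0, 0, 0], "roll": 0}]'

```text
time: 4.45
tool_pos: [448.6, 8.9, 109.1]
orientation: [-3.141, -0.001, -2.76]
ft_force: [1.0, -0.7, 1.5]
finger_gap: 0.465
grasp_force: 2.4
```

```bash
python3 look.py tilt2 450 15 50
```

```text
side crop origin 223 147 scale 5.0
top crop origin 242 218 scale 5.0
```

View pics/tilt2.png

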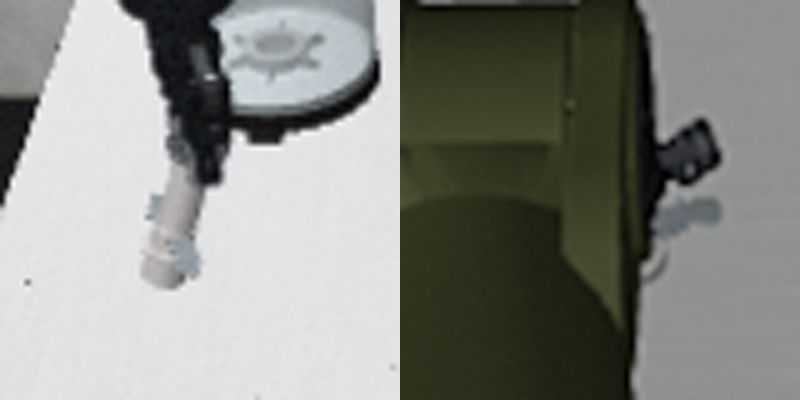

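The shaft stands at about 70° in the fingers, with its foot at (160,275) in the side crop. I'm finishing the raise.

>>> play_rows --motion '[{"xyz": [-5.2, -2, 0.8], "roll": 0}, {"xyz": [-5.2, -2, 0.6], "roll": 0}, {"xyz": [-5.2, -2, 0.2], "roll": 0}, {"xyz": [-5.2, -2, 0], "roll": 0}, {"xyz": [-5.2, -2, -0.3], "roll": 0}, {"xyz": [-5.2, -2, -0.7], "roll": 0}, {"xyz": [0, 0, 0], "roll": 0}]'

```text
time: 5.13
tool_pos: [418.0, -2.7, 108.9]
orientation: [3.141, -0.002, -2.76]
ft_force: [0.2, 0.1, 1.2]
finger_gap: 0.469
grasp_force: 2.7
```

```bash
python3 look.py tilt3 420 5 50
python3 - <<'E'
from h import *
for n in('side','top'):
    p,P,s,R,f=snap(n); Q=P[(np.hypot(P[...,0]-420,P[...,1]+3)<25)&(P[...,2]>6)&(P[...,2]<85)&(p.min(-1)>90)]
    print(n,len(Q))
    for lo in range(5,85,15):
        q=Q[(Q[:,2]>lo)&(Q[:,2]<=lo+15)]
        if len(q)>3: print(lo,len(q),q.mean(0).round(1),q.min(0).round(1),q.max(0).round(1))
E
```

```text
side crop origin 214 149 scale 5.0
top crop origin 245 229 scale 5.0
side 136
5 15 [415.3 -14.2  11.7] [406.4 -20.4   6. ] [431.8  -1.1  18.3]
20 28 [415.9 -12.3  27.4] [399.4 -26.6  20.7] [436.3   4.7  34. ]
35 42 [420.9 -14.8  42.3] [406.4 -24.2  36.5] [434.    5.4  49.9]
50 27 [421.1 -13.8  57.5] [408.2 -19.3  50. ] [430.9  -6.9  64.9]
65 22 [420.9 -13.   70. ] [409.3 -20.5  65.3] [431.7  -4.7  75.3]
top 0
```

View pics/tilt3.png

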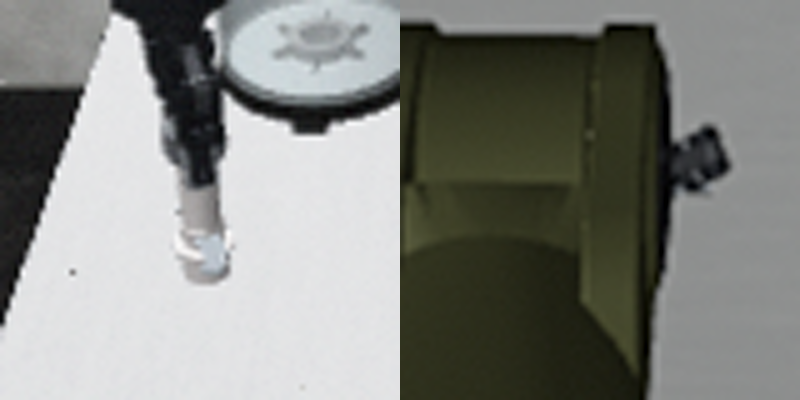

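Nearly upright. The knob leans slightly away from the robot, so I'm nudging it back and opening slowly.

>>> play_rows --motion '[{"xyz": [-2.2, -0.8, -0.3], "roll": 0}, {"xyz": [-2.2, -0.8, -0.3], "roll": 0}, {"xyz": [0, 0, 0], "roll": 0}, {"xyz": [0, 0, 0], "roll": 0}]' --gripper 135.5

```text
time: 5.67
tool_pos: [415.0, -3.9, 108.5]
orientation: [3.141, -0.0, -2.759]
ft_force: [0.2, -0.2, -0.8]
finger_gap: 0.467
grasp_force: 0.3
```

```bash
cat > tilt.py <<'E'
from h import *
r=robot.sense(); T=r['tool_pos']; print(r['time'],T,r['grasp_force'],r['ft_force'])
p,P,s,R,f=snap('side'); Q=P[(np.hypot(P[...,0]-T[0],P[...,1]-T[1])<28)&(P[...,2]>3)&(P[...,2]<85)&(p.min(-1)>80)]
for lo,hi in((3,20),(50,60),(60,72),(72,85)):
    q=Q[(Q[:,2]>lo)&(Q[:,2]<=hi)]
    if len(q)>3: print(lo,len(q),q.mean(0).round(1),'midx',(q[:,0].min()+q[:,0].max())/2,'ymin',np.percentile(q[:,1],10))
E
python3 tilt.py
```

```text
5.6667 [414.97797573  -3.89113707 108.48365076] 0.3482797695323825 [ 0.19776559 -0.21663377 -0.80179846]
3 23 [417.  -15.8   9.1] midx 417.2552917079807 ymin -20.177324284131828
50 20 [419.  -13.8  55.5] midx 416.7538615178052 ymin -17.426460760346174
60 22 [418.5 -14.2  66. ] midx 416.90020849276766 ymin -17.28947392588102
72 9 [415.3 -15.4  75.3] midx 418.0992739989128 ymin -20.763749395930837
```

>>> play_rows --motion '[{"xyz": [0, 0, 0], "roll": 0}, {"xyz": [0, 0, 0], "roll": 0}, {"xyz": [0, 0, 0], "roll": 0}, {"xyz": [0, 0, 0], "roll": 0}, {"xyz": [0, 0, 0], "roll": 0}, {"xyz": [0, 0, 0], "roll": 0}, {"xyz": [0, 0, 0], "roll": 0}]' --gripper 115

```text
time: 6.3
tool_pos: [415.2, -3.9, 108.6]
orientation: [3.142, 0.0, -2.759]
ft_force: [-0.2, -0.7, 0.4]
finger_gap: 0.55
grasp_force: 0.0
```

```bash
python3 tilt.py
python3 - <<'E'
from h import *
# rim circle: white/grey rim edge by depth, both start frames; least squares fixed-height points
from scipy.optimize import least_squares
for n in('top','side'):
    d=np.load(n+'0.npz');P=d['P']
    m=(np.hypot(P[...,0]-475,P[...,1]-254)<95)&(P[...,2]>132)&(P[...,2]<148); Q=P[m]
    r=least_squares(lambda x:np.hypot(Q[:,0]-x[0],Q[:,1]-x[1])-x[2],[475,254,78],loss='soft_l1').x
    print(n,len(Q),'rim',r,'z',np.median(Q[:,2]))
    m=(np.hypot(P[...,0]-475,P[...,1]-254)<105)&(P[...,2]<14)&(d['p'].max(-1)<60); Q=P[m]; print('dark foot',len(Q),Q.min(0),Q.max(0))
p,P,s,R,f=snap('side')
for X in((475,254,32),(475,254,140)):
    q=R.T@(np.array(X)-s['origin']); print(X,q[0]/q[2]*f+s['cx'],q[1]/q[2]*f+s['cy'])
q=R.T@(np.array((475,254,80))-s['origin']);u=int(q[0]/q[2]*f+s['cx']);v=int(q[1]/q[2]*f+s['cy'])
a=cv2.resize(p[v-35:v+35,u-35:u+35],(400,400),interpolation=cv2.INTER_CUBIC);print(u-35,v-35)
t=np.load('top0.npz')['p'][212:282,155:225]
p,P,s,R,f=snap('top')
for X in((475,254,32),(475,254,140)):
    q=R.T@(np.array(X)-s['origin']); print(X,q[0]/q[2]*f+s['cx'],q[1]/q[2]*f+s['cy'])
cv2.imwrite('pics/bowl.png',np.hstack([a,cv2.resize(t,(400,400),interpolation=cv2.INTER_CUBIC)]))
E
```

```text
6.3 [415.19584062  -3.86700688 108.60222042] 0.0 [-0.17636698 -0.73824807  0.44026226]
3 19 [415.5 -15.9   8.5] midx 417.51558406039396 ymin -21.843829533006193
50 19 [418.2 -15.5  56.3] midx 416.7105628483186 ymin -18.05307886245682
60 23 [418.4 -14.2  66.4] midx 417.26436441120313 ymin -17.75478356958256
72 6 [410.5 -14.3  77.2] midx 413.88979199533003 ymin -16.681244067837838
top 485 rim [474.78673016 254.16383502  77.39960368] z 139.99514508277548
dark foot 105 [395.32557199 161.01786389   0.82820802] [515.0096262  267.94349289  13.81832794]
side 237 rim [473.31342736 251.5113812   77.69902985] z 137.33823493530997
dark foot 119 [398.67560258 157.50059192  -0.73631029] [552.13417498 256.71815775  13.74016277]
(475, 254, 32) 277.9838695883048 155.11434781146556
(475, 254, 140) 275.85669803013025 129.84719275566817
242 109
(475, 254, 32) 198.67394188216397 249.34315394129217
(475, 254, 140) 187.90438273296613 246.56527935968325
```

View pics/bowl.png

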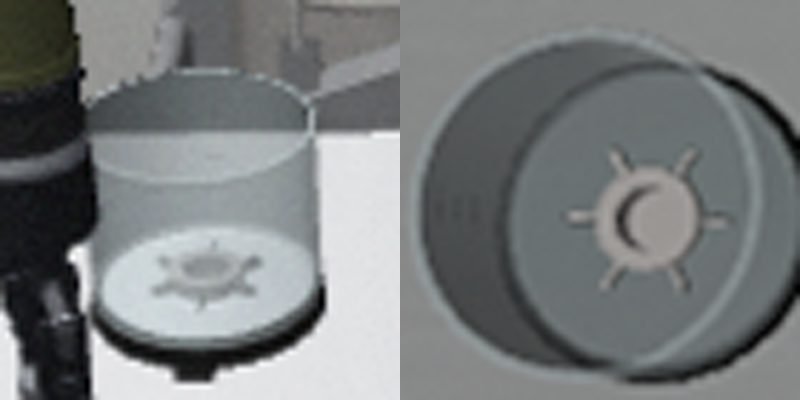

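The side crop shows the boss ring at (206,268) and the rim ellipse centred near (200,127). In the top crop the boss is at (648,219). That puts the bowl centre at about (474,254). The shaft stands free, so I'm gripping the knob from above and lifting.

>>> play_rows --motion '[{"xyz": [0, 0, 0], "roll": 0}, {"xyz": [0, 0, 0], "roll": 0}, {"xyz": [0, 0, 0], "roll": 0}, {"xyz": [0, 0, 0], "roll": 0}, {"xyz": [0, 0, 10], "roll": 0}, {"xyz": [0, 0, 25], "roll": 0}, {"xyz": [0, 0, 30], "roll": 0}, {"xyz": [0, 0, 30], "roll": 0}, {"xyz": [0, 0, 30], "roll": 0}, {"xyz": [0, 0, 30], "roll": 0}, {"xyz": [0, 0, 15], "roll": 0}, {"xyz": [0, 0, 0], "roll": 0}]' --gripper 150 --newtons 30

```text
time: 7.45
tool_pos: [417.1, -3.9, 281.9]
orientation: [-3.139, 0.005, -2.759]
ft_force: [0.5, -0.5, -1.8]
finger_gap: 0.457
grasp_force: 30.7
```

>>> play_rows --motion '[{"xyz": [5.6, 24, 0], "roll": 0}, {"xyz": [5.6, 24, 0], "roll": 0}, {"xyz": [5.6, 24, 0], "roll": 0}, {"xyz": [5.6, 24, 0], "roll": 0}, {"xyz": [5.6, 24, 0], "roll": 0}, {"xyz": [5.6, 24, 0], "roll": 0}, {"xyz": [5.6, 24, 0], "roll": 0}, {"xyz": [5.6, 24, 0], "roll": 0}, {"xyz": [5.6, 24, 0], "roll": 0}, {"xyz": [5.6, 24, 0], "roll": 0}, {"xyz": [2, 17, 0], "roll": 0}, {"xyz": [0, 0, 0], "roll": 0}]'

```text
time: 8.45
tool_pos: [472.9, 255.7, 276.3]
orientation: [3.141, -0.002, -2.757]
ft_force: [0.1, 0.6, -2.2]
finger_gap: 0.459
grasp_force: 30.9
```

Run:
```python
from h import *
r=robot.sense(); T=np.array(r['tool_pos']); print(r['time'],T,r['grasp_force'],r['ft_force'],r['q'])
for n in ('side','top'):
    p,P,s,R,f=snap(n); z0=T[2]-108.6
    m=(np.hypot(P[...,0]-T[0],P[...,1]-T[1])<70)&(P[...,2]>z0-8)&(P[...,2]<z0+88)&(p.min(-1)>80); Q=P[m]; print(n,len(Q))
    for lo,hi in ((-5,8),(8,20),(50,62),(62,74),(74,86)):
        q=Q[(Q[:,2]-z0>lo)&(Q[:,2]-z0<=hi)&(abs(Q[:,0]-T[0])<24)]
        if len(q)>3: print(lo,len(q),'midx',(q[:,0].min()+q[:,0].max())/2,'x',q[:,0].min(),q[:,0].max(),'ymin',np.percentile(q[:,1],10),'zmin',q[:,2].min()-z0)
    if n=='side':
        q=R.T@(T-[0,0,90]-s['origin']);u=int(q[0]/q[2]*f+s['cx']);v=int(q[1]/q[2]*f+s['cy'])
        cv2.imwrite('pics/over.png',cv2.resize(p[v-50:v+50,u-50:u+50],(600,600),interpolation=cv2.INTER_CUBIC)); print(u,v)
```

```text
8.45 [472.87781334 255.7000752  276.29482913] 30.876442193984985 [ 0.11727169  0.63968012 -2.17849028] [ 4.95012169e-01  1.90100013e-01 -1.61465705e-01  1.22122296e+00
  1.20822172e-03  1.09927438e-01]
side 179
-5 21 midx 473.94796126033987 x 458.7056580675834 489.19026445309635 ymin 239.09484845440647 zmin -2.2067145789690414
8 20 midx 473.71443296486024 x 460.7135251636109 486.7153407661096 ymin 239.0289391630804 zmin 8.166637246860972
50 20 midx 474.9835871185523 x 464.2886552981777 485.6785189389269 ymin 241.85318505830134 zmin 50.04592698665962
62 26 midx 474.61906363048826 x 462.04482682286584 487.19330043811067 ymin 241.47826262845717 zmin 62.042007240936044
74 14 midx 473.37636957616047 x 462.8478242533953 483.90491489892565 ymin 241.50200666738976 zmin 74.04651594787808
274 118
top 158
```

View pics/over.png

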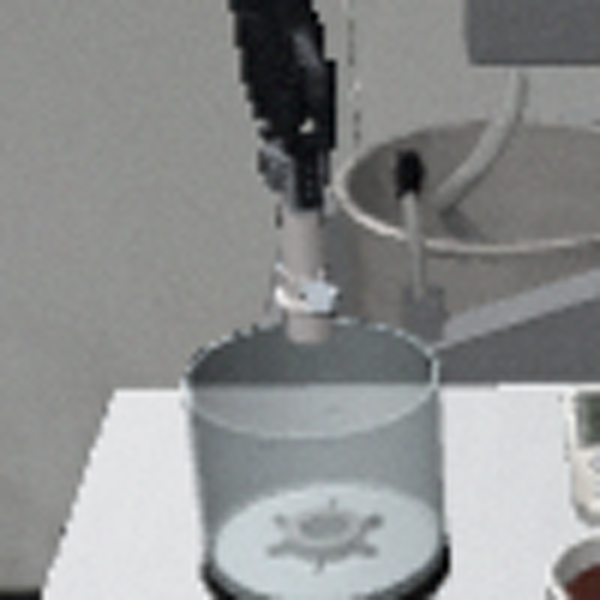

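The foot is over the bowl, at (310,335) in the crop, and the boss is at (328,525). Compared in the same view they agree within about 2 mm. I'm going down.

>>> play_rows --motion '[{"xyz": [0.5, -1.5, -10], "roll": 0}, {"xyz": [0, 0, -20], "roll": 0}, {"xyz": [0, 0, -20], "roll": 0}, {"xyz": [0, 0, -20], "roll": 0}, {"xyz": [0, 0, -20], "roll": 0}, {"xyz": [0, 0, -20], "roll": 0}, {"xyz": [0, 0, -10], "roll": 0}, {"xyz": [0, 0, -5], "roll": 0}, {"xyz": [0, 0, 0], "roll": 0}, {"xyz": [0, 0, 0], "roll": 0}]'

```text
time: 9.38
tool_pos: [474.0, 251.3, 154.0]
orientation: [-3.142, 0.0, -2.76]
ft_force: [0.7, 0.5, -1.5]
finger_gap: 0.461
grasp_force: 30.9
```

>>> play_rows --motion '[{"xyz": [0, 0, -2], "roll": 0}, {"xyz": [0, 0, -2], "roll": 0}, {"xyz": [0, 0, -2], "roll": 0}, {"xyz": [0, 0, -2], "roll": 0}, {"xyz": [0, 0, 0], "roll": 0}]'

```text
time: 9.8
tool_pos: [473.5, 251.6, 145.3]
orientation: [-3.142, -0.0, -2.759]
ft_force: [-0.2, 0.5, -2.1]
finger_gap: 0.457
grasp_force: 30.9
```

>>> play_rows --motion '[{"xyz": [0, 2.3, 0], "roll": 0}, {"xyz": [0, 0, -2], "roll": 0}, {"xyz": [0, 0, -2], "roll": 0}, {"xyz": [0, 0, -1], "roll": 0}, {"xyz": [0, 0, -1], "roll": 0}, {"xyz": [0, 0, 0], "roll": 0}]'

```text
time: 10.3
tool_pos: [474.3, 254.3, 140.6]
orientation: [3.141, 0.002, -2.759]
ft_force: [-2.3, -0.8, 5.7]
finger_gap: 0.456
grasp_force: 31.7
```

Contact on the boss. I'm searching in a small loop with light downward force.

>>> play_rows --motion '[{"xyz": [1.2, 0, -0.7], "roll": 0}, {"xyz": [-0.35, 0.85, 0], "roll": 0}, {"xyz": [-0.85, 0.35, 0], "roll": 0}, {"xyz": [-0.85, -0.35, 0], "roll": 0}, {"xyz": [-0.35, -0.85, 0], "roll": 0}, {"xyz": [0.35, -0.85, 0], "roll": 0}, {"xyz": [0.85, -0.35, 0], "roll": 0}, {"xyz": [0.85, 0.35, 0], "roll": 0}, {"xyz": [0.35, 0.85, 0], "roll": 0}]'

```text
time: 11.05
tool_pos: [475.6, 254.6, 140.6]
orientation: [3.14, 0.002, -2.759]
ft_force: [-3.4, -1.5, 11.7]
finger_gap: 0.455
grasp_force: 32.0
```

>>> play_rows --motion '[{"xyz": [1.2, 0, 0], "roll": 0}, {"xyz": [-0.32, 1.2, 0], "roll": 0}, {"xyz": [-0.88, 0.88, 0], "roll": 0}, {"xyz": [-1.2, 0.32, 0], "roll": 0}, {"xyz": [-1.2, -0.32, 0], "roll": 0}, {"xyz": [-0.88, -0.88, 0], "roll": 0}, {"xyz": [-0.32, -1.2, 0], "roll": 0}, {"xyz": [0.32, -1.2, 0], "roll": 0}, {"xyz": [0.88, -0.88, 0], "roll": 0}, {"xyz": [1.2, -0.32, 0], "roll": 0}, {"xyz": [1.2, 0.32, 0], "roll": 0}, {"xyz": [0.88, 0.88, 0], "roll": 0}]'

```text
time: 12.05
tool_pos: [476.3, 254.3, 140.6]
orientation: [3.138, 0.003, -2.759]
ft_force: [-4.0, 1.8, 12.0]
finger_gap: 0.46
grasp_force: 32.0
```

>>> play_rows --motion '[{"xyz": [-1.6, 0.4, 0], "roll": 0}, {"xyz": [-1.4, 0.5, 0], "roll": 0}, {"xyz": [0, 0.7, 0], "roll": 0}, {"xyz": [0, 0.7, 0], "roll": 0}, {"xyz": [0, 0.7, 0], "roll": 0}, {"xyz": [0, 0.7, 0], "roll": 0}, {"xyz": [0, 0.7, 0], "roll": 0}, {"xyz": [0, 0.7, 0], "roll": 0}, {"xyz": [0, 0, 0], "roll": 0}]'

```text
time: 12.8
tool_pos: [474.5, 256.3, 140.5]
orientation: [-3.137, 0.003, -2.761]
ft_force: [0.3, -5.8, 11.7]
finger_gap: 0.457
grasp_force: 32.1
```

Run:
```python
from h import *
r=robot.sense(); T=np.array(r['tool_pos']); print(T,r['ft_force'],r['moment'])
p,P,s,R,f=snap('side'); T[2]=T[2]-108.6
pr=lambda X:(lambda q:(q[:2]/q[2]*f+[s['cx'],s['cy']]))(R.T@(np.array(X)-s['origin']))
u0,v0=258,130
k=cv2.resize(p[v0:v0+40,u0:u0+40],(400,400),interpolation=cv2.INTER_CUBIC)
b=cv2.resize(np.load('side0.npz')['p'][v0:v0+40,u0:u0+40],(400,400),interpolation=cv2.INTER_CUBIC)
for nm,X in dict(foot=T,collar=T+[0,0,24],hub=T+[0,0,42]).items(): print(nm,(pr(X)-[u0-.5,v0-.5])*10)
for nm,X in dict(b0=(474,254,32),dx=(475,254,32),dy=(474,255,32)).items(): print(nm,(pr(X)-[u0-.5,v0-.5])*10)
cv2.imwrite('pics/fit.png',np.hstack([k,b]))
```

```text
[474.45847604 256.34765536 140.48979514] [ 0.3312369  -5.79835636 11.65301003] [-1.93156553 -0.29924376 -0.0593813 ]
foot [203.98416574 253.27721646]
collar [199.42149484 199.1538406 ]
hub [195.93873735 157.84062797]
b0 [202.25630393 256.16287639]
dx [204.83869588 256.14347811]
dy [202.47996263 254.83170054]
```

View pics/fit.png

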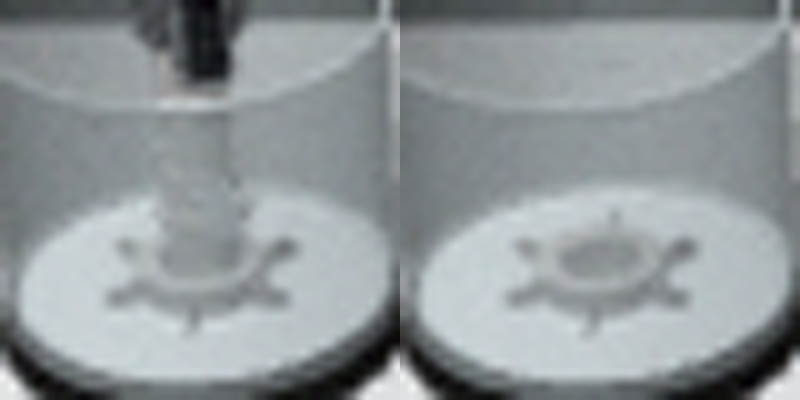

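The left crop shows the foot at about (200,278, front edge); on the right the bore's front edge is at about (203,283). So the foot must come about 3 mm towards −y. I'm rastering there with less load.

>>> play_rows --motion '[{"xyz": [-0.7, -2.1, 0.6], "roll": 0}, {"xyz": [0, -2, 0], "roll": 0}, {"xyz": [0, -0.6, 0], "roll": 0}, {"xyz": [0, -0.6, 0], "roll": 0}, {"xyz": [0, -0.6, 0], "roll": 0}, {"xyz": [0, -0.6, 0], "roll": 0}, {"xyz": [0, -0.6, 0], "roll": 0}, {"xyz": [0, -0.6, 0], "roll": 0}, {"xyz": [0, 0, 0], "roll": 0}, {"xyz": [0, 0, 0], "roll": 0}]'

```text
time: 13.68
tool_pos: [473.0, 251.8, 140.5]
orientation: [3.139, 0.003, -2.759]
ft_force: [0.0, 3.2, 6.2]
finger_gap: 0.458
grasp_force: 31.5
```

>>> play_rows --motion '[{"xyz": [0, -0.7, 0], "roll": 0}, {"xyz": [0, -0.7, 0], "roll": 0}, {"xyz": [0, -0.7, 0], "roll": 0}, {"xyz": [-0.7, 0, 0], "roll": 0}, {"xyz": [-0.7, 0, 0], "roll": 0}, {"xyz": [0, 0.8, 0], "roll": 0}, {"xyz": [0, 0.8, 0], "roll": 0}, {"xyz": [0, 0.8, 0], "roll": 0}, {"xyz": [0, 0.8, 0], "roll": 0}, {"xyz": [0, 0.8, 0], "roll": 0}, {"xyz": [0, 0.8, 0], "roll": 0}, {"xyz": [0, 0, 0], "roll": 0}]'

```text
time: 14.68
tool_pos: [472.3, 252.1, 140.4]
orientation: [-3.138, 0.003, -2.76]
ft_force: [2.7, -4.0, 7.2]
finger_gap: 0.457
grasp_force: 31.8
```

>>> play_rows --motion '[{"xyz": [0.8, 0, 0], "roll": 0}, {"xyz": [0.7, 0, 0], "roll": 0}, {"xyz": [0.7, 0, 0], "roll": 0}, {"xyz": [0.7, 0, 0], "roll": 0}, {"xyz": [0.7, 0, 0], "roll": 0}, {"xyz": [0.7, 0, 0], "roll": 0}, {"xyz": [0.7, 0, 0], "roll": 0}, {"xyz": [0.7, 0, 0], "roll": 0}, {"xyz": [0.7, 0, 0], "roll": 0}, {"xyz": [0, 0, 0], "roll": 0}]'

```text
time: 15.52
tool_pos: [477.2, 253.0, 140.5]
orientation: [3.141, 0.001, -2.759]
ft_force: [-2.1, -1.4, 11.0]
finger_gap: 0.461
grasp_force: 32.0
```

>>> play_rows --motion '[{"xyz": [0, -0.8, 0], "roll": 0}, {"xyz": [0, -0.8, 0], "roll": 0}, {"xyz": [0, -0.4, 0], "roll": 0}, {"xyz": [-0.7, 0, 0], "roll": 0}, {"xyz": [-0.7, 0, 0], "roll": 0}, {"xyz": [-0.7, 0, 0], "roll": 0}, {"xyz": [-0.7, 0, 0], "roll": 0}, {"xyz": [-0.7, 0, 0], "roll": 0}, {"xyz": [-0.7, 0, 0], "roll": 0}, {"xyz": [0, 0, 0], "roll": 0}]'

```text
time: 16.35
tool_pos: [473.8, 251.5, 140.4]
orientation: [3.141, 0.003, -2.759]
ft_force: [-0.0, 0.6, 6.6]
finger_gap: 0.462
grasp_force: 31.6
```

```bash
python3 -c "
from h import *
r=robot.sense(); print(r['tool_pos'],r['ft_force'],r['moment'])"
```

```text
[473.75981357 251.53189403 140.44263388] [-0.02824626  0.62338692  6.58014055] [ 0.26579608 -0.22261273  0.02515802]
```

>>> play_rows --motion '[{"xyz": [0, 0, 2], "roll": 0}, {"xyz": [0, 0, 2], "roll": 0}, {"xyz": [0, 0, 0], "roll": 0}, {"xyz": [0, 0, 0], "roll": 0}]'

```text
time: 16.68
tool_pos: [472.5, 250.5, 143.1]
orientation: [-3.141, -0.001, -2.76]
ft_force: [1.0, -0.2, -1.2]
finger_gap: 0.461
grasp_force: 31.1
```

Run:
```python
from h import *
r=robot.sense(); T=np.array(r['tool_pos']); print(T,r['ft_force'],r['moment'])
p,P,s,R,f=snap('side')
# shaft edges through the plastic: difference image against the start picture, row-wise centroid of diff
d=np.abs(p.astype(int)-np.load('side0.npz')['p']).sum(-1)
pr=lambda X:(lambda q:(q[:2]/q[2]*f+[s['cx'],s['cy']]))(R.T@(np.array(X)-s['origin']))
for h in (4,10,16,50,58,66,74,82):
    X=[T[0],T[1]-12,T[2]-108.6+h]; u,v=pr(X); v=int(round(v)); row=d[v,int(u)-14:int(u)+15]; print(h,'pred',round(u,1),v,'got',[int(x) for x in row])
```

```text
[472.47894427 250.51372959 143.08121805] [ 1.03391185 -0.18047052 -1.21119687] [-0.00804594  0.02779274  0.01687422]
4 pred 276.9 156 got [13, 3, 13, 5, 15, 2, 3, 4, 9, 5, 2, 29, 22, 30, 18, 13, 24, 17, 17, 4, 17, 0, 5, 24, 12, 3, 6, 8, 12]
10 pred 276.7 154 got [3, 2, 4, 1, 18, 17, 9, 23, 2, 13, 7, 39, 57, 36, 20, 3, 4, 40, 37, 16, 4, 2, 4, 14, 7, 3, 8, 13, 2]
16 pred 276.6 153 got [3, 1, 7, 8, 2, 2, 4, 9, 3, 3, 9, 66, 94, 89, 81, 52, 37, 45, 29, 45, 5, 3, 7, 10, 6, 4, 8, 1, 16]
50 pred 275.9 145 got [6, 7, 4, 4, 5, 5, 18, 9, 8, 0, 2, 10, 26, 15, 14, 4, 30, 31, 59, 40, 9, 6, 7, 2, 2, 4, 7, 12, 23]
58 pred 275.8 143 got [11, 6, 5, 5, 1, 3, 17, 6, 1, 7, 6, 1, 14, 12, 5, 8, 24, 39, 47, 31, 4, 2, 4, 5, 13, 3, 4, 6, 15]
66 pred 275.6 141 got [4, 7, 13, 5, 3, 12, 10, 6, 4, 15, 3, 1, 10, 6, 7, 20, 24, 44, 55, 2, 14, 5, 5, 11, 5, 3, 7, 9, 15]
74 pred 275.4 139 got [2, 12, 4, 18, 6, 2, 5, 5, 12, 12, 15, 5, 15, 12, 51, 99, 96, 128, 169, 17, 1, 3, 5, 13, 11, 19, 5, 6, 18]
82 pred 275.3 138 got [8, 11, 1, 3, 18, 5, 16, 16, 5, 15, 10, 2, 33, 57, 156, 230, 259, 208, 217, 68, 2, 10, 8, 0, 2, 5, 8, 7, 12]
```

>>> play_rows --motion '[{"xyz": [0.7, 1.4, 0], "roll": 0}, {"xyz": [0.6, 1.4, 0], "roll": 0}, {"xyz": [0, 0, -1], "roll": 0}, {"xyz": [0, 0, -1], "roll": 0}, {"xyz": [0, 0, -0.7], "roll": 0}, {"xyz": [0, 0, -0.4], "roll": 0}, {"xyz": [0, 0, 0], "roll": 0}]' --newtons 60

```text
time: 17.32
tool_pos: [474.2, 253.7, 140.6]
orientation: [3.142, 0.0, -2.759]
ft_force: [-0.1, 0.2, 1.5]
finger_gap: 0.453
grasp_force: 60.6
```

>>> play_rows --motion '[{"xyz": [0.45, 0, 0], "roll": 0}, {"xyz": [0.45, 0, 0], "roll": 0}, {"xyz": [0, 0.45, 0], "roll": 0}, {"xyz": [0, 0.45, 0], "roll": 0}, {"xyz": [-0.45, 0, 0], "roll": 0}, {"xyz": [-0.45, 0, 0], "roll": 0}, {"xyz": [-0.45, 0, 0], "roll": 0}, {"xyz": [-0.45, 0, 0], "roll": 0}, {"xyz": [0, -0.45, 0], "roll": 0}, {"xyz": [0, -0.45, 0], "roll": 0}, {"xyz": [0, -0.45, 0], "roll": 0}, {"xyz": [0, -0.45, 0], "roll": 0}]'

```text
time: 18.32
tool_pos: [473.3, 253.1, 140.5]
orientation: [3.141, 0.0, -2.759]
ft_force: [-0.8, 1.4, 0.4]
finger_gap: 0.452
grasp_force: 60.7
```

>>> play_rows --motion '[{"xyz": [0.45, 0, 0], "roll": 0}, {"xyz": [0.45, 0, 0], "roll": 0}, {"xyz": [0.45, 0, 0], "roll": 0}, {"xyz": [0.45, 0, 0], "roll": 0}, {"xyz": [0.45, 0, 0], "roll": 0}, {"xyz": [0.45, 0, 0], "roll": 0}, {"xyz": [0, 0.45, 0], "roll": 0}, {"xyz": [0, 0.45, 0], "roll": 0}, {"xyz": [0, 0.45, 0], "roll": 0}, {"xyz": [0, 0.45, 0], "roll": 0}, {"xyz": [0, 0.45, 0], "roll": 0}, {"xyz": [0, 0.45, 0], "roll": 0}]'

```text
time: 19.32
tool_pos: [476.2, 253.9, 140.6]
orientation: [-3.138, -0.0, -2.76]
ft_force: [-0.8, -3.0, 6.7]
finger_gap: 0.452
grasp_force: 61.2
```

```bash
cat > avg.py <<'E'
from h import *
F=[];M=[];T=[]
for i in range(10):
    r=robot.sense(); F.append(r['ft_force']);M.append(r['moment']);T.append(r['tool_pos']); imaging.snapshot('side')
F,M,T=map(np.array,(F,M,T)); print(r['time'],'T',T.mean(0).round(2),'F',F.mean(0).round(3),F.std(0).round(2),'M',M.mean(0).round(4),M.std(0).round(3))
E
python3 avg.py
```

```text
19.7667 T [476.22 253.92 140.56] F [-1.496 -2.871  6.016] [0.42 0.24 0.43] M [-0.9741  0.4536 -0.02  ] [0.043 0.033 0.04 ]
```

>>> play_rows --motion '[{"xyz": [0, 0, 2], "roll": 0}, {"xyz": [0, 0, 2], "roll": 0}, {"xyz": [0, 0, 0], "roll": 0}]'

```text
time: 20.07
tool_pos: [476.3, 255.3, 144.5]
orientation: [-3.141, 0.001, -2.76]
ft_force: [0.4, -0.1, -1.1]
finger_gap: 0.45
grasp_force: 60.6
```

```bash
python3 avg.py
```

```text
20.5167 T [476.03 255.37 144.31] F [-0.082  0.3   -1.101] [0.43 0.37 0.46] M [-0.0031  0.0068 -0.0055] [0.026 0.025 0.043]
```

>>> play_rows --motion '[{"xyz": [-2.0, -2.0, 0], "roll": 0}, {"xyz": [0, 0, -2], "roll": 0}, {"xyz": [0, 0, -1.5], "roll": 0}, {"xyz": [0, 0, -0.8], "roll": 0}, {"xyz": [0, 0, -0.5], "roll": 0}, {"xyz": [0, 0, 0], "roll": 0}]'

```text
time: 21.07
tool_pos: [474.5, 253.6, 140.3]
orientation: [-3.142, 0.001, -2.759]
ft_force: [0.2, -1.2, 4.5]
finger_gap: 0.453
grasp_force: 61.2
```

```bash
python3 avg.py
```

```text
21.5167 T [474.45 253.6  140.35] F [-0.491 -0.646  5.227] [0.35 0.48 0.45] M [-0.2358  0.2238 -0.0071] [0.019 0.026 0.015]
```

>>> play_rows --motion '[{"xyz": [0, 0, 2.5], "roll": 0}, {"xyz": [1.5, -2.2, 0], "roll": 0}, {"xyz": [0, 0, 0], "roll": 0}, {"xyz": [0, 0, -1.5], "roll": 0}, {"xyz": [0, 0, -0.6], "roll": 0}, {"xyz": [0, 0, -0.4], "roll": 0}, {"xyz": [0, 0, 0], "roll": 0}]'

```text
time: 22.15
tool_pos: [476.2, 251.4, 140.7]
orientation: [-3.141, 0.002, -2.76]
ft_force: [-1.4, -1.0, 8.5]
finger_gap: 0.453
grasp_force: 61.7
```

```bash
python3 avg.py
```

```text
22.6 T [476.17 251.39 140.68] F [-1.126 -0.988  8.652] [0.5  0.36 0.66] M [-0.3639  0.3129 -0.0215] [0.014 0.016 0.024]
```

>>> play_rows --motion '[{"xyz": [0, 0, 2.5], "roll": 0}, {"xyz": [-0.4, -1.8, 0], "roll": 0}, {"xyz": [0, 0, 0], "roll": 0}, {"xyz": [0, 0, -1.5], "roll": 0}, {"xyz": [0, 0, -0.8], "roll": 0}, {"xyz": [0, 0, -0.2], "roll": 0}, {"xyz": [0, 0, 0], "roll": 0}]'

```text
time: 23.23
tool_pos: [475.7, 249.6, 140.7]
orientation: [-3.142, 0.002, -2.76]
ft_force: [-1.6, -0.3, 10.0]
finger_gap: 0.449
grasp_force: 61.8
```

```bash
sed -i 's/range(10)/range(16)/' avg.py; python3 avg.py
```

```text
23.9833 T [475.69 249.62 140.68] F [-1.834 -0.803  9.172] [0.48 0.56 0.5 ] M [-0.3679  0.3988 -0.0313] [0.026 0.027 0.035]
```

>>> play_rows --motion '[{"xyz": [0, 0, 2.5], "roll": 0}, {"xyz": [-0.7, 1.2, 0], "roll": 0}, {"xyz": [0, 0, 0], "roll": 0}, {"xyz": [0, 0, -1.5], "roll": 0}, {"xyz": [0, 0, -0.8], "roll": 0}, {"xyz": [0, 0, -0.2], "roll": 0}, {"xyz": [0, 0, 0], "roll": 0}]'

```text
time: 24.62
tool_pos: [475.0, 251.0, 140.6]
orientation: [3.141, 0.002, -2.759]
ft_force: [-2.4, 0.4, 8.7]
finger_gap: 0.453
grasp_force: 61.8
```

```bash
python3 avg.py
```

```text
25.3667 T [474.94 250.98 140.6 ] F [-1.847 -0.46   8.681] [0.41 0.48 0.4 ] M [-0.2273  0.3918 -0.011 ] [0.038 0.034 0.029]
```

>>> play_rows --motion '[{"xyz": [0, 0, 2.5], "roll": 0}, {"xyz": [-1.9, -0.2, 0], "roll": 0}, {"xyz": [0, 0, 0], "roll": 0}, {"xyz": [0, 0, -1.5], "roll": 0}, {"xyz": [0, 0, -0.8], "roll": 0}, {"xyz": [0, 0, -0.2], "roll": 0}, {"xyz": [0, 0, 0], "roll": 0}]'

```text
time: 26.0
tool_pos: [473.1, 250.7, 140.5]
orientation: [3.142, 0.002, -2.759]
ft_force: [-2.0, -1.2, 8.1]
finger_gap: 0.452
grasp_force: 61.7
```

```bash
python3 avg.py
```

```text
26.75 T [473.   250.7  140.49] F [-1.443 -0.602  7.919] [0.39 0.54 0.51] M [-0.2511  0.3493 -0.0227] [0.036 0.041 0.033]
```

>>> play_rows --motion '[{"xyz": [0, 0, 2.5], "roll": 0}, {"xyz": [-1.8, -0.5, 0], "roll": 0}, {"xyz": [0, 0, 0], "roll": 0}, {"xyz": [0, 0, -1.5], "roll": 0}, {"xyz": [0, 0, -0.8], "roll": 0}, {"xyz": [0, 0, -0.2], "roll": 0}, {"xyz": [0, 0, 0], "roll": 0}]'

```text
time: 27.38
tool_pos: [471.3, 250.2, 140.4]
orientation: [3.142, 0.002, -2.759]
ft_force: [-1.2, -0.8, 7.0]
finger_gap: 0.452
grasp_force: 61.6
```

```bash
python3 avg.py
python3 - <<'E'
from h import *
r=robot.sense(); T=np.array(r['tool_pos'])
p,P,s,R,f=snap('side'); s0=np.load('side0.npz')['p']
I=np.mean([imaging.snapshot('side')['pixels'].astype(float) for _ in range(4)],0)
pr=lambda X:(lambda q:(q[:2]/q[2]*f+[s['cx'],s['cy']]))(R.T@(np.array(X)-s['origin']))
print('foot pred',pr(T-[0,0,108.6]),'bore pred(473,252)',pr((473,252,32)))
a=s0[145:166,265:291].mean(-1); b=I[145:166,265:291].mean(-1)
print('start');[print(145+i,*[int(x) for x in a[i]]) for i in range(21)]
print('now');[print(145+i,*[int(x) for x in b[i]]) for i in range(21)]
E
```

```text
28.1333 T [471.23 250.18 140.46] F [-1.316 -0.43   7.33 ] [0.47 0.36 0.4 ] M [-0.2426  0.3212 -0.0175] [0.034 0.032 0.019]
foot pred [276.93071911 155.66158675] bore pred(473,252) [277.42230561 155.38490258]
start
145 134 135 136 138 139 142 144 147 146 147 146 147 150 150 153 152 150 153 151 151 150 150 146 146 141 144
146 135 138 134 138 139 142 143 144 148 147 147 152 151 150 149 150 148 150 150 151 149 149 146 143 145 144
147 138 134 139 142 138 142 143 145 145 148 150 148 151 154 152 150 152 154 150 151 153 152 149 146 147 146
148 132 135 137 137 142 143 144 152 156 159 163 168 172 172 175 174 173 170 170 167 169 165 158 152 150 141
149 135 140 137 148 149 163 165 170 170 180 191 193 193 201 201 197 202 199 191 183 182 177 172 170 167 156
150 137 146 157 165 164 188 191 206 208 208 204 201 202 198 194 196 196 191 192 195 196 197 192 190 182 174
151 152 160 185 198 210 208 203 202 202 202 204 200 199 194 165 191 195 193 194 193 193 191 188 188 191 189
152 180 206 205 203 204 203 201 202 205 201 199 192 183 180 166 181 188 192 196 194 191 191 190 189 187 191
153 202 205 203 205 20
[... 2951 characters left out ...]
0 148 143 136 133 133 138 137 134 153 187 192 192 190
160 208 207 207 189 161 167 179 186 162 156 153 148 141 144 144 142 140 167 174 160 144 159 188 192 192 191
161 206 207 206 206 206 205 206 210 202 191 176 169 138 162 166 176 188 202 200 198 195 193 193 191 191 191
162 208 208 206 207 206 205 206 205 208 212 213 189 158 201 209 208 204 200 197 197 195 193 194 192 192 191
163 208 207 208 208 207 206 206 206 205 205 206 183 188 201 203 201 200 198 197 197 196 195 192 193 190 190
164 207 208 208 208 207 207 207 206 203 205 207 203 203 202 202 201 199 198 199 197 196 194 194 193 188 185
165 199 205 207 209 207 207 206 206 205 206 205 205 202 202 202 201 201 197 197 196 195 190 191 187 148 99
```

Comparing pixel rows, the bore centre is at column ~277.5 and the foot at ~276.5. So the foot must go about +3.9 mm in x and a little in +y, to roughly (475,253). I'm sweeping there with a roll dither to break the friction.

>>> play_rows --motion '[{"xyz": [0, 0, 2.5], "roll": 0}, {"xyz": [3.6, 1.0, 0], "roll": 0}, {"xyz": [0, 0, 0], "roll": 0}, {"xyz": [0, 0, -1.5], "roll": 0}, {"xyz": [0, 0, -0.8], "roll": 0}]'

```text
time: 28.85
tool_pos: [475.1, 251.3, 140.5]
orientation: [3.142, 0.002, -2.759]
ft_force: [-2.2, -0.7, 12.6]
finger_gap: 0.448
grasp_force: 61.8
```

>>> play_rows --motion '[{"xyz": [0, 0.3, 0], "roll": 3}, {"xyz": [0, 0.3, 0], "roll": -5}, {"xyz": [0, 0.3, 0], "roll": 5}, {"xyz": [0, 0.3, 0], "roll": -5}, {"xyz": [0, 0.3, 0], "roll": 5}, {"xyz": [0, 0.3, 0], "roll": -5}, {"xyz": [0, 0.3, 0], "roll": 5}, {"xyz": [0, 0.3, 0], "roll": -5}, {"xyz": [0, 0.3, 0], "roll": 5}, {"xyz": [0, 0.3, 0], "roll": -5}, {"xyz": [0, 0.3, 0], "roll": 5}, {"xyz": [0, 0.3, 0], "roll": -3}]'

```text
time: 29.85
tool_pos: [475.1, 254.7, 140.6]
orientation: [-3.141, 0.002, -2.756]
ft_force: [0.2, -0.9, 6.7]
finger_gap: 0.45
grasp_force: 61.3
```

>>> play_rows --motion '[{"xyz": [1.0, 0, 0], "roll": 3}, {"xyz": [0, -0.35, 0], "roll": -5}, {"xyz": [0, -0.35, 0], "roll": 5}, {"xyz": [0, -0.35, 0], "roll": -5}, {"xyz": [0, -0.35, 0], "roll": 5}, {"xyz": [0, -0.35, 0], "roll": -5}, {"xyz": [0, -0.35, 0], "roll": 5}, {"xyz": [0, -0.35, 0], "roll": -5}, {"xyz": [0, -0.35, 0], "roll": 5}, {"xyz": [0, -0.35, 0], "roll": -5}, {"xyz": [0, -0.35, 0], "roll": 5}, {"xyz": [0, -0.35, 0], "roll": -3}]'

```text
time: 30.85
tool_pos: [476.2, 251.5, 140.7]
orientation: [3.14, 0.002, -2.756]
ft_force: [0.1, 1.9, 4.8]
finger_gap: 0.454
grasp_force: 61.2
```

>>> play_rows --motion '[{"xyz": [-2.1, 0, 0], "roll": 3}, {"xyz": [0, 0.35, 0], "roll": -5}, {"xyz": [0, 0.35, 0], "roll": 5}, {"xyz": [0, 0.35, 0], "roll": -5}, {"xyz": [0, 0.35, 0], "roll": 5}, {"xyz": [0, 0.35, 0], "roll": -5}, {"xyz": [0, 0.35, 0], "roll": 5}, {"xyz": [0, 0.35, 0], "roll": -5}, {"xyz": [0, 0.35, 0], "roll": 5}, {"xyz": [0, 0.35, 0], "roll": -5}, {"xyz": [0, 0.35, 0], "roll": 5}, {"xyz": [0, 0.35, 0], "roll": -3}]'

```text
time: 31.85
tool_pos: [473.5, 254.5, 140.0]
orientation: [-3.141, 0.001, -2.756]
ft_force: [-0.1, -0.0, -1.4]
finger_gap: 0.453
grasp_force: 60.6
```

z fell to 140.0 with no load, so the foot appears to be in the bore at (473.5,254.5). I'm pressing down gently with dither.

>>> play_rows --motion '[{"xyz": [0, 0, -0.6], "roll": 2}, {"xyz": [0, 0, -0.6], "roll": -3}, {"xyz": [0, 0, -0.6], "roll": 3}, {"xyz": [0, 0, -0.6], "roll": -3}, {"xyz": [0, 0, -0.6], "roll": 3}, {"xyz": [0, 0, 0], "roll": -2}]'

```text
time: 32.35
tool_pos: [473.0, 254.5, 136.2]
orientation: [3.141, -0.001, -2.758]
ft_force: [-0.2, 0.8, -1.9]
finger_gap: 0.45
grasp_force: 60.6
```

Going in freely. Home is TCP z ≈ 118.6.

>>> play_rows --motion '[{"xyz": [0, 0, -2], "roll": 2}, {"xyz": [0, 0, -2], "roll": -3}, {"xyz": [0, 0, -2], "roll": 3}, {"xyz": [0, 0, -2], "roll": -3}, {"xyz": [0, 0, -2], "roll": 3}, {"xyz": [0, 0, -2], "roll": -3}, {"xyz": [0, 0, -2], "roll": 3}, {"xyz": [0, 0, -2], "roll": -2}, {"xyz": [0, 0, 0], "roll": 0}]'

```text
time: 33.1
tool_pos: [472.8, 254.4, 120.0]
orientation: [3.141, -0.001, -2.76]
ft_force: [1.0, 0.1, -1.3]
finger_gap: 0.449
grasp_force: 60.5
```

>>> play_rows --motion '[{"xyz": [0, 0, -1], "roll": 0}, {"xyz": [0, 0, -1], "roll": 0}, {"xyz": [0, 0, -1], "roll": 0}, {"xyz": [0, 0, 0], "roll": 0}]'

```text
time: 33.43
tool_pos: [473.5, 254.7, 119.0]
orientation: [3.142, 0.001, -2.759]
ft_force: [-2.0, -1.3, 9.1]
finger_gap: 0.451
grasp_force: 61.8
```

Contact at 119.0 with 9 N means the collar is on the boss. I'm releasing and rising, and measuring the lid.

>>> play_rows --motion '[{"xyz": [0, 0, 1], "roll": 0}, {"xyz": [0, 0, 0], "roll": 0}, {"xyz": [0, 0, 0], "roll": 0}, {"xyz": [0, 0, 0], "roll": 0}, {"xyz": [0, 0, 0], "roll": 0}, {"xyz": [0, 0, 0], "roll": 0}, {"xyz": [0, 0, 5], "roll": 0}, {"xyz": [0, 0, 10], "roll": 0}, {"xyz": [0, 0, 25], "roll": 0}, {"xyz": [0, 0, 30], "roll": 0}, {"xyz": [0, 0, 30], "roll": 0}, {"xyz": [0, 0, 30], "roll": 0}]' --gripper 105 --newtons 30

```text
time: 34.43
tool_pos: [473.0, 254.4, 251.2]
orientation: [3.142, 0.001, -2.759]
ft_force: [1.5, -0.1, -0.1]
finger_gap: 0.588
grasp_force: 0.0
```

Run:
```python
from h import *
r=robot.sense(); print(r['time'],r['tool_pos'],r['ft_force'],r['q'][5])
from scipy.optimize import least_squares
for n in('top','side'):
    d=np.load(n+'0.npz');P=d['P'];p=d['p']
    near=np.hypot(P[...,0]-495,P[...,1]+262)<60
    m=near&(P[...,2]>48)&(P[...,2]<70); Q=P[m]
    w,V=np.linalg.eigh(np.cov(Q[:,:2].T)); a=V[:,1]; mu=Q.mean(0); x=(Q-mu)[:,:2]@a; y=(Q-mu)[:,:2]@V[:,0]
    print(n,'grip',len(Q),'mid',mu[:2]+a*(x.min()+x.max())/2+V[:,0]*(y.min()+y.max())/2,'ang',np.degrees(np.arctan2(a[1],a[0])),'len',np.ptp(x),'wid',np.ptp(y),'ztop',np.percentile(Q[:,2],90))
    m=(np.hypot(P[...,0]-495,P[...,1]+262)<100)&(P[...,2]>7)&(P[...,2]<22); Q=P[m]
    # outer edge points: farthest per angle bin
    c=np.array([495,-262.]); 
    for _ in range(3):
        an=np.arctan2(Q[:,1]-c[1],Q[:,0]-c[0]); rr=np.hypot(Q[:,0]-c[0],Q[:,1]-c[1]); E=[]
        for b in np.arange(-np.pi,np.pi,np.pi/18):
            k=np.where((an>=b)&(an<b+np.pi/18))[0]
            if len(k): E.append(Q[k[np.argmax(rr[k])]])
        E=np.array(E); s=least_squares(lambda v:np.hypot(E[:,0]-v[0],E[:,1]-v[1])-v[2],[*c,83],loss='soft_l1').x; c=s[:2]
    print('  flange',s,'z',np.median(E[:,2]))
p,P,s,R,f=snap('top')
m=(np.hypot(P[...,0]-474,P[...,1]-254)<30)&(P[...,2]>100)&(P[...,2]<145)&(p.max(-1)<130);Q=P[m];print('knob top',len(Q),np.median(Q,0) if len(Q) else '')
p,P,s,R,f=snap('side')
m=(np.hypot(P[...,0]-474,P[...,1]-254)<30)&(P[...,2]>110)&(P[...,2]<140)&(p.max(-1)<90);Q=P[m];print('knob side',len(Q),np.median(Q,0) if len(Q) else '',Q[:,2].max() if len(Q) else '')
```

```text
34.4333 [472.98886367 254.42498295 251.16393074] [ 1.50743151 -0.0590867  -0.11657555] 0.11134153892670436
top grip 179 mid [ 494.90784828 -267.25933779] ang 59.37062653590799 len 76.35625578129492 wid 18.740490394577897 ztop 60.5663297483949
  flange [ 494.30092295 -268.30536355   83.62075586] z 9.759783193311023
side grip 165 mid [ 492.73621761 -271.47700353] ang 58.66234072191548 len 76.18332224445294 wid 18.473871890390992 ztop 58.8210631446339
  flange [ 492.29823518 -270.54384996   83.21970487] z 11.018712522130443
knob top 151 [472.09295747 247.35123565 126.34224983]
knob side 38 [477.39419783 237.46183554 118.59308806] 125.39875278919249
```

The knob's top reads z ≈ 126, so the shaft is home. Corrected by the known bowl position, the lid centre is at (492.8,−267.9) with the bar at 59°.

>>> play_rows --motion '[{"xyz": [1.4, -38, 0], "roll": 3.1}, {"xyz": [1.4, -38, 0], "roll": 3.1}, {"xyz": [1.4, -38, 0], "roll": 3.1}, {"xyz": [1.4, -38, 0], "roll": 3.1}, {"xyz": [1.4, -38, 0], "roll": 3.1}, {"xyz": [1.4, -38, 0], "roll": 3.1}, {"xyz": [1.4, -38, 0], "roll": 3.1}, {"xyz": [1.4, -38, 0], "roll": 3.1}, {"xyz": [1.4, -38, 0], "roll": 3.1}, {"xyz": [1.4, -38, 0], "roll": 3.1}, {"xyz": [1.4, -38, 0], "roll": 3.1}, {"xyz": [1.4, -38, 0], "roll": 3.1}]' --gripper 60

```text
time: 35.53
tool_pos: [489.5, -203.4, 249.1]
orientation: [-3.141, 0.0, -2.108]
ft_force: [0.6, 0.3, -0.2]
finger_gap: 0.76
grasp_force: 0.0
```

>>> play_rows --motion '[{"xyz": [1.5, -33, 0], "roll": 0}, {"xyz": [1.5, -33.3, 0], "roll": 0}, {"xyz": [0, 0, -20], "roll": 0}, {"xyz": [0, 0, -30], "roll": 0}, {"xyz": [0, 0, -30], "roll": 0}, {"xyz": [0, 0, -20], "roll": 0}, {"xyz": [0, 0, 0], "roll": 0}, {"xyz": [0, 0, 0], "roll": 0}]'

```text
time: 36.2
tool_pos: [492.1, -267.3, 148.2]
orientation: [3.139, -0.0, -2.11]
ft_force: [0.3, -0.5, -0.2]
finger_gap: 0.76
grasp_force: 0.0
```

Run:
```python
from h import *
r=robot.sense(); print(r['time'],r['tool_pos'],np.degrees(r['orientation']),r['ft_force'],r['finger_gap'])
```

```text
36.2 [ 492.07426266 -267.34997901  148.24537203] [ 1.79854809e+02 -6.26796952e-03 -1.20904718e+02] [ 0.30847191 -0.47726771 -0.17704975] 0.7602951498379059
```

>>> play_rows --motion '[{"xyz": [0.3, -0.3, -25], "roll": 0}, {"xyz": [0, 0, -25], "roll": 0}, {"xyz": [0, 0, -20], "roll": 0}, {"xyz": [0, 0, -12], "roll": 0}, {"xyz": [0, 0, -6], "roll": 0}, {"xyz": [0, 0, 0], "roll": 0}, {"xyz": [0, 0, 0], "roll": 0}]'

```text
time: 36.78
tool_pos: [494.4, -268.6, 62.3]
orientation: [-3.14, 0.0, -2.11]
ft_force: [-1.1, 0.2, 0.2]
finger_gap: 0.763
grasp_force: 0.0
```

>>> play_rows --motion '[{"xyz": [0, 0, 0], "roll": 0}, {"xyz": [0, 0, 0], "roll": 0}, {"xyz": [0, 0, 0], "roll": 0}, {"xyz": [0, 0, 0], "roll": 0}, {"xyz": [0, 0, 0], "roll": 0}, {"xyz": [0, 0, 0], "roll": 0}, {"xyz": [0, 0, 0], "roll": 0}]' --gripper 190

```text
time: 37.37
tool_pos: [493.2, -268.1, 60.8]
orientation: [-3.142, 0.0, -2.11]
ft_force: [-0.1, 0.0, 0.8]
finger_gap: 0.256
grasp_force: 0.0
```

>>> play_rows --motion '[{"xyz": [0, 0, -1.5], "roll": 0}, {"xyz": [0, 0, 0], "roll": 0}, {"xyz": [0, 0, 0], "roll": 0}, {"xyz": [0, 0, 0], "roll": 0}, {"xyz": [0, 0, 0], "roll": 0}]' --gripper 225 --newtons 60

```text
time: 37.78
tool_pos: [493.5, -268.2, 60.5]
orientation: [-3.141, 0.0, -2.11]
ft_force: [-3.0, 1.8, 12.6]
finger_gap: 0.198
grasp_force: 58.6
```

>>> play_rows --motion '[{"xyz": [0, 0, 3], "roll": 0}, {"xyz": [0, 0, 8], "roll": 0}, {"xyz": [0, 0, 20], "roll": 0}, {"xyz": [0, 0, 30], "roll": 0}, {"xyz": [0, 0, 30], "roll": 0}, {"xyz": [0, 0, 30], "roll": 0}, {"xyz": [0, 0, 30], "roll": 0}, {"xyz": [0, 0, 20], "roll": 0}, {"xyz": [0, 0, 10], "roll": 0}, {"xyz": [0, 0, 0], "roll": 0}]'

```text
time: 38.62
tool_pos: [494.4, -268.7, 242.8]
orientation: [-3.138, 0.0, -2.11]
ft_force: [0.0, -0.9, -2.6]
finger_gap: 0.196
grasp_force: 59.0
```

```bash
cat > lid.py <<'E'
from h import *
from scipy.optimize import least_squares
r=robot.sense(); T=np.array(r['tool_pos']); z0=T[2]-59.3; print(r['time'],T.round(2),np.array(r['ft_force']).round(1),r['finger_gap'])
p,P,s,R,f=snap('side')
Q=P[(np.hypot(P[...,0]-T[0],P[...,1]-T[1])<90)&(P[...,2]>z0+11)&(P[...,2]<z0+19)&(p.max(-1)<140)]
Q=Q[np.hypot(Q[:,0]-T[0],Q[:,1]-T[1])>50]
A=np.c_[Q[:,:2]-T[:2],np.ones(len(Q))]; c=least_squares(lambda v:A@v-Q[:,2],[0,0,z0+13.5],loss='soft_l1').x
print(len(Q),'slope mrad',c[:2]*1e3,'z at axis rel',c[2]-z0)
E=[];an=np.arctan2(Q[:,1]-T[1],Q[:,0]-T[0]);rr=np.hypot(Q[:,0]-T[0],Q[:,1]-T[1])
for b in np.arange(-np.pi,np.pi,np.pi/18):
    k=np.where((an>=b)&(an<b+np.pi/18))[0]
    if len(k): E.append(Q[k[np.argmax(rr[k])]])
E=np.array(E); print('flange',least_squares(lambda v:np.hypot(E[:,0]-v[0],E[:,1]-v[1])-83,[*T[:2]],loss='soft_l1').x-T[:2])
E
python3 lid.py
```

```text
38.6167 [ 494.4  -268.72  242.77] [ 0.  -0.9 -2.6] 0.1962886853737064
132 slope mrad [0.92172367 3.94136893] z at axis rel 12.150388494466455
flange [-0.330001   -3.90068441]
```

>>> play_rows --motion '[{"xyz": [0, 15, 0], "roll": 0}, {"xyz": [-1.5, 30, 0], "roll": 0}, {"xyz": [-1.5, 35, 0], "roll": 0}, {"xyz": [-1.5, 35, 0], "roll": 0}, {"xyz": [-1.5, 35, 0], "roll": 0}, {"xyz": [-1.5, 35, 0], "roll": 0}, {"xyz": [-1.5, 35, 0], "roll": 0}, {"xyz": [-1.5, 35, 0], "roll": 0}, {"xyz": [-1.5, 35, 0], "roll": 0}, {"xyz": [-1.5, 35, 0], "roll": 0}, {"xyz": [-1.5, 35, 0], "roll": 0}, {"xyz": [-1.5, 35, 0], "roll": 0}]'

```text
time: 39.67
tool_pos: [474.5, 128.8, 238.1]
orientation: [3.139, -0.002, -2.11]
ft_force: [-0.7, -0.3, -2.1]
finger_gap: 0.193
grasp_force: 58.9
```

>>> play_rows --motion '[{"xyz": [-1.5, 35, 0], "roll": 0}, {"xyz": [-1, 35, 0], "roll": 0}, {"xyz": [-0.5, 30, 0], "roll": 0}, {"xyz": [0, 18, 0], "roll": 0}, {"xyz": [0, 10.5, 0], "roll": 0}, {"xyz": [0, 0, 0], "roll": 0}, {"xyz": [0, 0, 0], "roll": 0}, {"xyz": [0, 0, 0], "roll": 0}]'

```text
time: 40.33
tool_pos: [473.2, 254.2, 239.5]
orientation: [3.141, -0.002, -2.111]
ft_force: [-0.5, 0.5, -2.4]
finger_gap: 0.196
grasp_force: 58.9
```

```bash
python3 lid.py
```

```text
40.3333 [473.16 254.25 239.47] [-0.5  0.5 -2.4] 0.19635088147277938
250 slope mrad [-1.40596477  0.13758316] z at axis rel 12.181118846418656
flange [-0.99552335 -5.07128114]
```

>>> play_rows --motion '[{"xyz": [0.7, 1.6, 0], "roll": 0}, {"xyz": [0, 0, -12], "roll": 0}, {"xyz": [0, 0, -12], "roll": 0}, {"xyz": [0, 0, -8], "roll": 0}, {"xyz": [0, 0, -4], "roll": 0}, {"xyz": [0, 0, -2], "roll": 0}, {"xyz": [0, 0, -2], "roll": 0}, {"xyz": [0, 0, -1], "roll": 0}, {"xyz": [0, 0, 0], "roll": 0}]'

```text
time: 41.13
tool_pos: [474.6, 257.0, 199.5]
orientation: [-3.141, 0.0, -2.11]
ft_force: [0.0, 0.8, -1.8]
finger_gap: 0.195
grasp_force: 59.0
```

>>> play_rows --motion '[{"xyz": [0, 0, -1], "roll": 0}, {"xyz": [0, 0, -1], "roll": 0}, {"xyz": [0, 0, -1], "roll": 0}, {"xyz": [0, 0, -1], "roll": 0}, {"xyz": [0, 0, 0], "roll": 0}]'

```text
time: 41.55
tool_pos: [474.4, 257.0, 195.1]
orientation: [3.141, -0.0, -2.11]
ft_force: [-0.1, 0.3, -2.3]
finger_gap: 0.192
grasp_force: 59.0
```

>>> play_rows --motion '[{"xyz": [0, 0, -1], "roll": 0}, {"xyz": [0, 0, -1], "roll": 0}, {"xyz": [0, 0, -1], "roll": 0}, {"xyz": [0, 0, -0.7], "roll": 0}, {"xyz": [0, 0, 0], "roll": 0}]'

```text
time: 41.97
tool_pos: [474.5, 257.0, 192.6]
orientation: [-3.141, 0.001, -2.11]
ft_force: [-1.7, -1.3, 6.4]
finger_gap: 0.199
grasp_force: 60.0
```

The lid seated at z 192.6 (192.5 expected). Releasing.

>>> play_rows --motion '[{"xyz": [0, 0, 0.8], "roll": 0}, {"xyz": [0, 0, 0], "roll": 0}, {"xyz": [0, 0, 0], "roll": 0}, {"xyz": [0, 0, 0], "roll": 0}, {"xyz": [0, 0, 0], "roll": 0}, {"xyz": [0, 0, 3], "roll": 0}, {"xyz": [0, 0, 10], "roll": 0}, {"xyz": [0, 0, 25], "roll": 0}, {"xyz": [0, 0, 30], "roll": 0}, {"xyz": [0, 0, 30], "roll": 0}, {"xyz": [0, 0, 0], "roll": 0}, {"xyz": [0, 0, 0], "roll": 0}]' --gripper 140

```text
time: 42.97
tool_pos: [475.7, 257.7, 293.2]
orientation: [-3.139, 0.004, -2.11]
ft_force: [0.2, 0.5, -0.3]
finger_gap: 0.451
grasp_force: 0.0
```

Run:
```python
from h import *
from scipy.optimize import least_squares
r=robot.sense(); print(r['time'],np.round(r['tool_pos'],1),np.round(r['ft_force'],1),r['grasp_force'])
p,P,s,R,f=snap('side'); cv2.imwrite('pics/end.png',cv2.resize(p[80:200,200:360],(800,600),interpolation=cv2.INTER_CUBIC))
C=np.array([473.3,252.])
rr=np.hypot(P[...,0]-C[0],P[...,1]-C[1]); Q=P[(rr<88)&(rr>50)&(P[...,2]>140)&(P[...,2]<155)]
A=np.c_[Q[:,:2]-C,np.ones(len(Q))]; c=least_squares(lambda v:A@v-Q[:,2],[0,0,145],loss='soft_l1').x; print(len(Q),'slope mrad',c[:2]*1e3,'flange top z',c[2])
```

```text
42.9667 [475.7 257.7 293.2] [ 0.2  0.5 -0.3] 0.0
410 slope mrad [-3.3678262   0.52752611] flange top z 144.56312125469734
```

View pics/end.png

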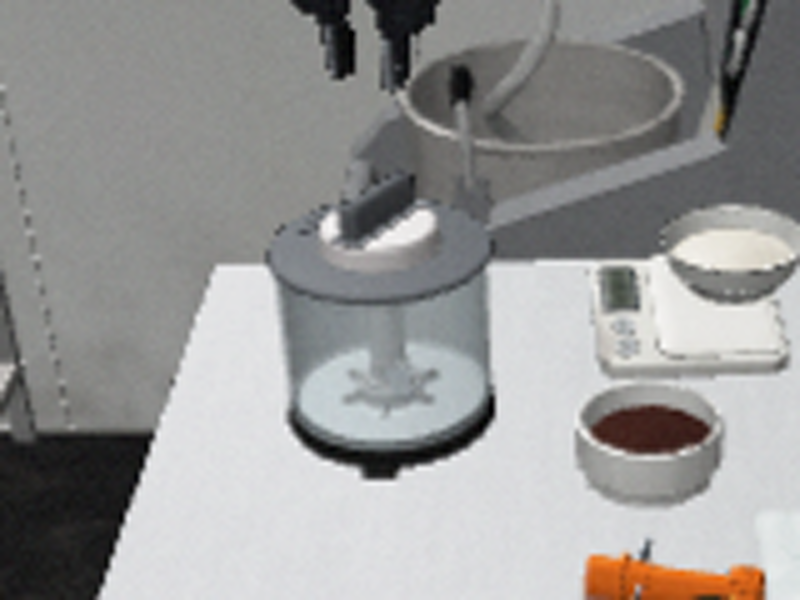

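The picture shows the lid lying flat on the rim around (380,250), the shaft standing in the boss at (390,370), and the gripper clear above. I'm handing in.

```bash
python3 -c "
from station import robot
print(robot.close_job())"
```

```text
the job is handed in; nothing more can be done
None
```

I reassembled the chopper and handed it in at about 43 s: the shaft is home in the bore, the lid lies flat on the rim (about 3 mrad tilt), and the gripper is clear; no verdict came back.

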